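# Clip the cutter battery into its charger

### The arm

A 6-joint arm with a two-finger parallel gripper is mounted at the origin on the work surface. World frame = base frame: x ahead of the robot, y to its left, z up, the work surface at z = 0. Lengths are in mm, angles in degrees, forces in N, time in s.
With the tool pointing down it reaches from about 325 to 925 mm from the base axis. Payload 3.1 kg.
Tool frame: the origin (TCP) lies on the centre line of the jaws, within the pads' length; the fingertips stand 17 mm ahead of it and the grasp point (between the pads) lies 2 mm behind it; z points along the fingers, y is the direction in which the jaws open and shut (so a half turn about z gives the same grasp; the last joint's range is limited). The gripper opens to 85 mm and grips with 20 to 120 N. Pads are 22 mm wide; open, the fingers measure 114 mm over their backs; the gripper's body (76 mm by 85 mm) begins 54 mm behind the grasp point. The pads swing forward as they close: fully open they stand 13 mm farther back than shut.
Start: joints at [-71.173, 12.427, 92.441, -0, 75.132, -6.429], TCP at [266.686, -565.259, 248.3] pointing down, gripper open.
Joint ranges: [-157.48, 157.48], [-44.54, 120.13], [17.64, 146.25], [-64.5, 244.5], [7.68, 150.69], [-147.95, 147.95]. Speed limits (degrees/s): [159.86, 159.86, 180, 180, 180, 180].

### API

Orientations are given as [roll, pitch, yaw] about the fixed x, y, z axes, in that order (R = Rz(yaw) Ry(pitch) Rx(roll)).
In Python, from workcell import get_obs, snapshot, get_calibration, close_job gives the robot as it stands.
- The arm moves only by the tool servo_tool, never from a script. Its argument "rows" is a list that holds one entry, the list of rows, each a list of 7 numbers: the shift along the world's x, y, z in cm, then the turn, a rotation vector about the world's x, y, z in degrees, then the gripper command: -1 is shut, 1 is fully open, values between are in proportion. A call has 1 to 20 rows; each row is the pose to reach, as a shift and turn from the pose measured when the call began; what a row does not reach only later rows make up. A row lasts 1/8 s, in which the tool goes at most 62.5 mm and 10.7 degrees, less where a joint would pass 70% of its speed; a pose out of reach is approached as far as the arm can. A call with a gripper value outside its range is refused whole. The fingers move at their own pace and stop on an object; "force" is the grip in N (left out, the last holds). Time passes only in rows, so rows that repeat a pose let the fingers close. It gives the time, the measured TCP pose, the force and the opening at its end, in the units of the state.
- get_obs(): the state, without advancing time (a new reading comes with each control period).
- snapshot(name): name is "scene" or "top"; returns (picture, depth): 420x560x3 uint8, blue, green, red; 420x560 float32, mm along the optical axis (not along the pixel's ray), 0 where there is no reading.
- get_calibration(name): a dict with "camera_matrix" (3x3 intrinsics, pixels), "pose" (4x4, takes a point from camera to world coordinates). Camera axes: x right, y down, z forward; pixel columns grow to the right and rows downward; lengths in mm; the calibration is good to about 2 mm. A picture is of the moment at which its call begins. get_calibration takes no time and is no camera call.
- close_job(): hands the job in, once; it reports no verdict.
The state is a dict: "time_s": time; "joint_positions": joint angles; "dq": joint speeds; "joint_torque": joint torques, N m; "eef_pos": TCP position; "orientation": TCP orientation; "wrist_force": force on the tool from outside, world axes, zero at the start; "wrist_torque": the same for the moment, N m; "opening": opening from 0.0 (shut) to 1.0 (fully open).
Only numpy, scipy, OpenCV 4.12 (cv2) and the standard library are available. Lean on these libraries where they do the work, as an engineer would, in place of code of your own. Each camera call takes 0.05 s, during which the arm holds its last target.

### The job

Put the long battery pack of the cordless cloth cutter (the one with chamfered lower ends) into the charging cradle: press it down gently between the two spring clips until both have snapped shut over its ends, then let go, leaving it level and locked down on the charging contacts. Do not lean on the charger any harder than the snap needs, and leave the short pack and everything else on the table where it is.

Things in the scene. Friction and masses are not known exactly. Their poses are not given: they have to be found in the camera images.
- pack_c (a point): The long battery pack, right side up: dark plastic block 120 long (x), 36 wide (y), 34 high (z), about 0.25 kg. Point: its centre, 17 above its underside. At both ends the lower 14 of the height is chamfered: length 106 at the underside, 120 above. Both ends are alike. Grasp it across its 36 width near the middle, firmly (60 N or more) so that it cannot slip when pressed.
- charger_c (a point): The charger, fixed on the table. Point: centre of the underside of its grey base plate (190 x 90 x 12), at table height; x runs along the cradle from clip to clip, z up. The black cradle on the plate's pillar is centred and square to it. The pillar is set anywhere within 40 mm and the setting is NOT measured: add an unknown lift of 0 to 40 to every height told for the cradle.
- clip_tops (a point): Point over the charger's middle at the height of the clips' tops (91 above the table, pillar lowest; add the lift). The clips' noses are 112 apart, their flat undersides at 77.5; the sloped lead-ins above open to 123. The pack, its x along the charger's x (either way round), goes straight down between them.
- pack_home (a point): Point at the middle of the underside of a locked pack (43.5 above the table, pillar lowest; add the lift); its top is then under the noses. Hard stops end its travel at 42; the free sprung contacts stand at 47. Four corner guides, 37 to 51 along x, sloped tops at 58, leave 3.5 on either side of the pack. Beside and beneath its middle there is room for fingers down to the deck at 28.
- clip_far (a joint): Clip at the charger's +x end, a sprung steel leaf hinged at its foot, 53 below its nose: 0 shut, grows as it is spread outwards (rad). While the pack slides some 20 mm between the noses the two share about 0.15 (equally if the pack is centred, more on the side it lies towards); both return to about 0 on snapping over its top. Spreading them takes about 7 to 15 N downwards.
- clip_near (a joint): the same for the clip on the charger's -x end
- contacts (a joint): The sprung charging contacts under the pack: 0 free, grows as they are pushed down (m); about 0.0035 with the pack locked (then they push up about 4 N, all that resists after the snap), 0.005 when it is on the hard stops. Pack and charger must not be pressed together with more than 30 N in all, the clips' squeeze included: 18 N downwards is plenty.
- short_pack_c (a point): another battery pack, 84 x 36 x 34, with square ends: it does not fit and must be left alone; centre
- mug_c (a point): mug, 95 high, to be left alone; centre
- tumbler_c (a point): tall tumbler, 158 high, to be left alone; centre
- cone_c (a point): empty cardboard yarn cone, 100 high, to be left alone; centre
- tape_core_c (a point): empty cardboard tape core, 60 across, 24 high, to be left alone; centre
- screwdriver_grip (a point): screwdriver lying on the table, to be left alone; middle of its handle
Not all that is in view belongs to the job. Leave any orange look-alike of the part that bears pack_c alone.

How it is judged (in metres and radians):
On the way, in this order (a step that is already met when the one before it is completed fails the run):
1. the long pack is lifted clear of the table (height (world z) of pack_c above 0.05 m), for 0.1 s.
2. the pack spreads the clips (value of joint any of clip_far, clip_near above 0.04 rad and contact force between pack and charger above 1 N), for 0.05 s.
At the end, for the whole second after the job is handed in: The long pack lies level (within 0.05 rad) in the cradle, centred within 6 mm and along it within 0.1 rad, both clips snapped shut (each under 0.035 rad), the contacts held down by more than 2 mm, at rest and released (value of joint each of clip_far, clip_near below 0.035 rad and value of joint contacts above 0.002 m and horizontal distance between pack_c and charger_c below 0.006 m and angle between the x axis of pack_c and the x axis of charger_c, either way round below 0.1 rad and angle between pack_c's own z axis and vertical below 0.05 rad and linear speed of pack below 0.01 m/s); the robot touches nothing.
It fails at once if the pack is pressed on the charger with more than 30 N (contact force between pack and charger above 30 N).
It fails at once if the robot pushes on the charger itself with more than 10 N (contact force between the arm and charger above 10 N).
It fails at once if the short pack or another thing on the table is moved by more than 20 mm (distance of any of short_pack_c, mug_c, tumbler_c, cone_c, tape_core_c, screwdriver_grip from where it was at the start of the episode above 0.02 m).
It also fails if it takes over 53 s, if anything falls off the work surface, if the arm or the gripper's body presses on something with over 40 N, if the wrist force passes 120 N, or if a joint passes its speed limit or range.

## Working session

There is one attempt and no reset: what is moved stays moved. The work goes in short steps, Python scripts to look and compute and a tool call to move; the robot and the scene stay as the last step left them, time stands still between calls to the robot, and variables do not carry over. Pictures are saved under pics/ and viewed, and the job is handed in when it is done.

Besides the shell and the picture viewer there is one more tool, called after "Request:" as a command line: name --argument value ..., lists and objects as JSON in quotes. servo_tool: Moves the arm, as the interface text tells. Its arguments: {"type":"object","properties":{"rows":{"type":"array","items":{"type":"array","items":{"type":"array","items":{"type":"number"}}}},"force":{"type":"number"}},"required":["rows"]}

```bash
mkdir -p pics; ls
cat > h.py <<'E'
import numpy as np,cv2
from workcell import get_obs, snapshot, get_calibration, close_job
def grab(n,tag):
    p,d=snapshot(n); cv2.imwrite(f'pics/{tag}.png',p); np.save(f'pics/{tag}.npy',d); return p,d
def world(n,d):
    c=get_calibration(n);K=np.array(c['camera_matrix']);T=np.array(c['pose'])
    v,u=np.mgrid[:d.shape[0],:d.shape[1]]
    P=np.stack([(u-K[0,2])/K[0,0]*d,(v-K[1,2])/K[1,1]*d,d],-1)
    W=P@T[:3,:3].T+T[:3,3]; W[d==0]=np.nan
    return W
E
python3 - <<'E'
from h import *
o=get_obs();print(o)
for n in('scene','top'):
    grab(n,n+'0');c=get_calibration(n);print(np.round(c['camera_matrix'],1),np.round(c['pose'],3))
E
```

```text
pics
{'time_s': 0.0, 'joint_positions': array([-7.11722028e+01,  1.24764090e+01,  9.25303391e+01,  5.62250504e-05,
        7.51293016e+01, -6.42893409e+00]), 'dq': array([-0.01434335, -0.00909517,  0.04083547,  0.03599976,  0.00955942,
        0.06354182]), 'joint_torque': array([-1.59450578e-04, -3.96849203e+01, -3.03851831e+01, -1.43160587e-04,
        9.68284527e-03, -5.10316909e-06]), 'eef_pos': array([ 266.43708244, -564.50708402,  246.95501169]), 'orientation': array([-1.79864812e+02, -1.52875394e-02,  2.52566988e+01]), 'wrist_force': array([ 0.12778998, -0.22503266,  0.01347561]), 'wrist_torque': array([ 0.05891257, -0.00643204,  0.00776   ]), 'opening': 1.0009011146955096}
[[480.6   0.  274.8]
 [  0.  480.6 207.7]
 [  0.    0.    1. ]] [[ 2.550000e-01  5.630000e-01 -7.860000e-01  1.515001e+03]
 [ 9.670000e-01 -1.400000e-01  2.130000e-01 -2.324630e+02]
 [ 1.000000e-02 -8.140000e-01 -5.800000e-01  7.604260e+02]
 [ 0.000000e+00  0.000000e+00  0.000000e+00  1.000000e+00]]
[[381.1   0.  276.4]
 [  0.  381.1 207.8]
 [  0.    0.    1. ]] [[-1.900000e-02 -9.960000e-01  8.700000e-02  4.718850e+02]
 [-1.000000e+00  1.900000e-02 -8.000000e-03  2.599200e+01]
 [ 6.000000e-03 -8.700000e-02 -9.960000e-01  1.108964e+03]
 [ 0.000000e+00  0.000000e+00  0.000000e+00  1.000000e+00]]
```

View pics/scene0.png

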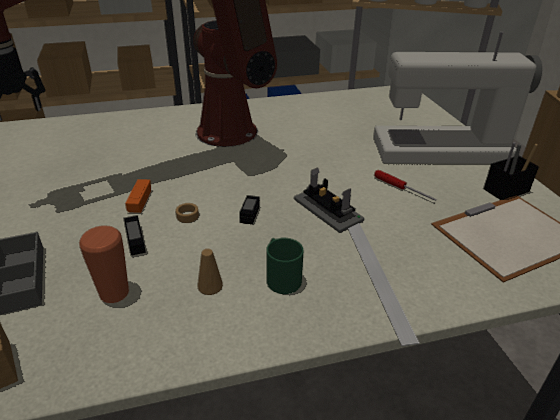

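View pics/top0.png

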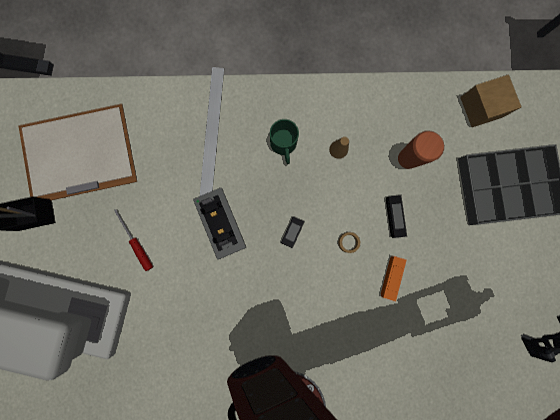

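Candidates in the top view: a dark pack at (397,216), a smaller dark pack at (292,232), and an orange look-alike at (394,278). The charger is at (219,222). The longer dark one at (397,216) fits the description, so I'll check it in a crop and measure it.

Run:
```python
from h import *
for n in('top','scene'):
    p=cv2.imread(f'pics/{n}0.png');d=np.load(f'pics/{n}0.npy');W=world(n,d);np.save(f'pics/{n}W.npy',W)
    boxes={'top':{'long':(375,185,420,250),'short':(272,205,315,258),'chg':(185,180,255,265)},'scene':{'long':(115,205,155,262),'short':(232,185,268,230),'chg':(285,160,370,235)}}[n]
    for k,(a,b,c,e) in boxes.items():
        w=W[b:e,a:c].reshape(-1,3);w=w[~np.isnan(w[:,0])]
        z=w[:,2]
        if k!='chg':
            t=w[(z>28)&(z<40)]
            if len(t): 
                r=cv2.minAreaRect(t[:,:2].astype(np.float32));print(n,k,len(t),np.median(t[:,2]),r)
        else:
            t=w[(z>7)&(z<17)];print(n,k,len(t),np.median(t[:,2]),cv2.minAreaRect(t[:,:2].astype(np.float32)))
            print(np.histogram(z,bins=np.arange(-5,150,5)))
        tb=w[z<8]; print(' table',np.median(tb[:,2]) if len(tb) else None)
p=cv2.imread('pics/top0.png');q=cv2.imread('pics/scene0.png')
A=cv2.resize(p[170:270,185:255],None,fx=5,fy=5,interpolation=2)
B=cv2.resize(p[185:250,375:420],None,fx=5,fy=5,interpolation=2)
C=cv2.resize(q[150:240,280:375],None,fx=4,fy=4,interpolation=2)
H=500;m=np.zeros((H,0,3),np.uint8)
out=np.zeros((600,800,3),np.uint8)
out[:500,:350]=A;out[:325,350:575]=B
D=cv2.resize(q[205:262,115:155],None,fx=4,fy=4);out[:228,600:760]=D
C=cv2.resize(C,None,fx=.75,fy=.75);out[330:330+C.shape[0],400:400+C.shape[1]]=C
cv2.imwrite('pics/crop0.png',out)
```

```text
top long 550 35.971942409778535 ((537.7750244140625, -323.7745361328125), (119.88172149658203, 36.983158111572266), 5.5650715827941895)
 table 1.9087280314495274
top short 374 35.770051253879615 ((498.4921569824219, -26.20407485961914), (36.28388977050781, 83.73992156982422), 64.33709716796875)
 table 1.7676177687219479
top chg 954 13.290355873243016 ((531.413330078125, 183.04550170898438), (248.58990478515625, 190.81973266601562), 2.5190842151641846)
(array([ 793, 2743,  380,  665,  237,    1,    0,   56,  558,  122,   61,
        121,   56,   28,   24,    7,    1,    1,    9,   21,   27,   15,
          0,    0,    0,    0,    0,    0,    0,    0]), array([ -5,   0,   5,  10,  15,  20,  25,  30,  35,  40,  45,  50,  55,
        60,  65,  70,  75,  80,  85,  90,  95, 100, 105, 110, 115, 120,
       125, 130, 135, 140, 145]))
 table 1.7943422170648091
scene long 489 34.62247384620662 ((508.9213562011719, -325.8826904296875), (181.89459228515625, 40.32936096191406), 2.580052614212036)
 table 0.4926555305139573
scene short 281 34.48942588902867 ((499.4424133300781, -27.48247528076172), (37.09236526489258, 88.4579849243164), 64.2611083984375)
 table 0.6549172241257111
scene chg 813 12.390568211644336 ((542.982177734375, 188.17800903320312), (228.6026611328125, 93.08609771728516), 21.960710525512695)
(array([1436, 2900,  237,  657,   46,    0,   12,   86,  314,  103,  102,
        115,   71,   56,   40,   25,   23,   20,   27,   30,   35,    6,
          0,    0,    0,    0,    0,    0,    0,    0]), array([ -5,   0,   5,  10,  15,  20,  25,  30,  35,  40,  45,  50,  55,
        60,  65,  70,  75,  80,  85,  90,  95, 100, 105, 110, 115, 120,
       125, 130, 135, 140, 145]))
 table 0.7564206529168587
```

View pics/crop0.png

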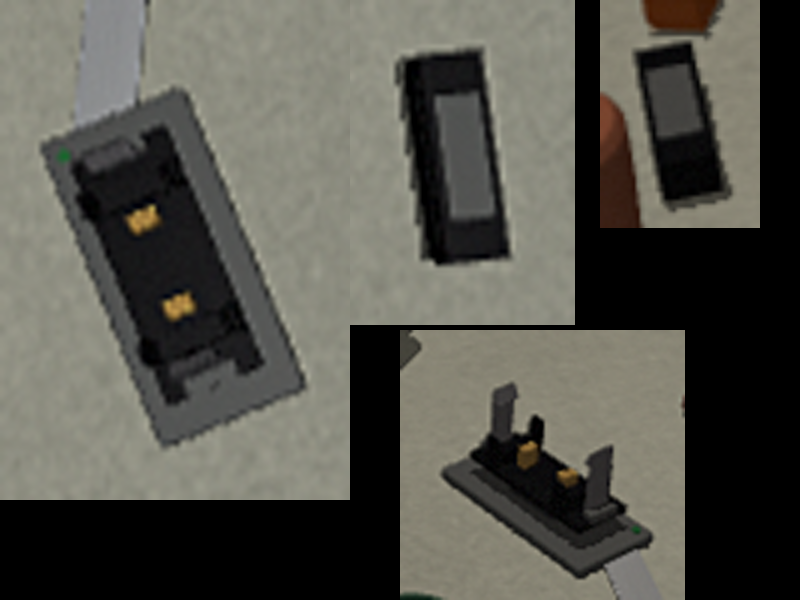

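The crop confirms it: a dark block with a grey label, measured at 119.9 x 37 and 34 above the table. The short one measures 84. Next is the charger fit and the lift.

```bash
cat > meas.py <<'E'
from h import *
def rect(W,box,z0,z1,zt):
    a,b,c,e=box;w=W[b:e,a:c];m=((w[...,2]-zt>z0)&(w[...,2]-zt<z1)).astype(np.uint8)
    n,l,s,_=cv2.connectedComponentsWithStats(m,connectivity=4);k=1+np.argmax(s[1:,4]);t=w[l==k]
    return len(t),np.round(np.median(t,0),1),cv2.minAreaRect(t[:,:2].astype(np.float32)),t
E
python3 - <<'E'
from meas import *
B={'top':((375,185,420,250),(185,180,255,265),1.8),'scene':((115,205,155,255),(285,160,370,235),.6)}
for n,(lb,cb,zt) in B.items():
    W=np.load(f'pics/{n}W.npy')
    print(n,'long',rect(W,lb,30,37,zt)[:3])
    print(n,'plate',rect(W,cb,10,14,zt)[:3])
    a,b,c,e=cb;w=W[b:e,a:c].reshape(-1,3);z=w[:,2]-zt
    r=rect(W,cb,10,14,zt)[2]; ctr=np.array(r[0]);
    th=np.radians(r[2] if r[1][0]>r[1][1] else r[2]-90);R=np.array([[np.cos(th),np.sin(th)],[-np.sin(th),np.cos(th)]])
    q=(w[:,:2]-ctr)@R.T
    print('theta',np.degrees(th))
    for lo,hi in((30,36),(36,44),(50,70),(70,90),(90,97),(97,120)):
        for s in(-1,1):
            k=(z>lo)&(z<hi)&(q[:,0]*s>0)&(abs(q[:,0])<95)&(abs(q[:,1])<45)
            if k.sum()>3: print(lo,hi,s,k.sum(),'u',q[k,0].min().round(1),q[k,0].max().round(1),'v',q[k,1].min().round(1),q[k,1].max().round(1),'z',np.percentile(z[k],[5,50,95]).round(1))
E
```

```text
top long (482, array([ 537.6, -323.4,   36. ]), ((537.7874145507812, -323.7923583984375), (119.88192749023438, 36.955448150634766), 5.5204057693481445))
top plate (135, array([479.9, 129. ,  13.7]), ((488.7279968261719, 127.76480102539062), (75.44348907470703, 31.844913482666016), 5.3347296714782715))
theta 5.3347296714782715
30 36 -1 30 u -19.0 -0.7 v 3.6 33.3 z [31.9 34.7 35.9]
30 36 1 108 u 1.1 91.8 v 10.0 44.6 z [32.8 34.9 35.9]
36 44 -1 49 u -29.4 -0.5 v 7.8 44.4 z [36.3 37.8 43.6]
36 44 1 99 u 0.7 93.6 v 10.0 44.9 z [36.1 37.6 41.2]
50 70 -1 9 u -20.5 -0.3 v 22.4 44.9 z [50.7 53.7 62.1]
50 70 1 55 u 0.4 94.8 v 10.4 44.7 z [50.3 55.6 66.7]
70 90 -1 8 u -20.4 -6.3 v 22.5 43.3 z [73.4 84.9 88.5]
90 97 -1 13 u -16.4 -8.5 v 23.9 42.9 z [90.8 93.4 96.6]
97 120 -1 14 u -20.2 -9.2 v 23.2 44.8 z [ 97.6  98.2 101.2]
scene long (462, array([ 543.2, -324.2,   34.7]), ((536.6221313476562, -324.6518859863281), (125.23550415039062, 35.7628288269043), 5.509183883666992))
scene plate (551, array([574.3, 170.5,  12.6]), ((530.8663940429688, 181.04803466796875), (192.23936462402344, 88.16583251953125), 21.72231101989746))
theta 21.72231101989746
30 36 -1 91 u -76.1 -0.7 v -29.7 31.0 z [31.2 34.8 35.9]
30 36 1 94 u 0.6 73.8 v -27.4 30.8 z [30.8 34.5 35.8]
36 44 -1 152 u -74.6 -0.5 v -29.1 30.6 z [36.1 37.3 43. ]
36 44 1 155 u 0.2 73.8 v -28.3 31.3 z [36.3 37.8 43.3]
50 70 -1 139 u -68.7 -21.6 v -28.6 32.4 z [50.9 57.2 67.4]
50 70 1 119 u 18.0 65.3 v -27.0 30.5 z [50.4 55.2 66.6]
70 90 -1 44 u -68.2 -42.0 v -29.1 15.0 z [71.3 78.6 88.7]
70 90 1 52 u 52.9 66.3 v -11.2 17.0 z [71.2 80.1 88.4]
90 97 -1 21 u -65.4 -56.7 v -11.3 13.4 z [90.7 93.5 96.2]
90 97 1 19 u 56.3 67.2 v -11.3 14.3 z [90.2 92.5 96.7]
97 120 -1 15 u -67.9 -59.1 v -10.8 14.7 z [ 97.2  98.4 100.2]
97 120 1 14 u 59.1 64.2 v -8.1 14.0 z [ 97.1  98.1 100.6]
```

Run:
```python
from meas import *
from scipy.optimize import minimize
for n,cb in(('top',(185,180,255,265)),('scene',(285,160,370,235))):
    W=np.load(f'pics/{n}W.npy');p=cv2.imread(f'pics/{n}0.png')
    a,b,c,e=cb
    # local table plane
    w=W[b:e,a:c].reshape(-1,3);z=w[:,2]
    ctr=np.array([531.,181.]);th=np.radians(21.7)
    R=np.array([[np.cos(th),np.sin(th)],[-np.sin(th),np.cos(th)]]);q=(w[:,:2]-ctr)@R.T
    far=((abs(q[:,0])>105)|(abs(q[:,1])>60))&(abs(z)<6)
    zt=np.median(z[far])
    k=(z-zt>8)&(z-zt<15)&(abs(q[:,0])<105)&(abs(q[:,1])<55)
    # only isolated-free
    r=cv2.minAreaRect(w[k][:,:2].astype(np.float32));print(n,zt,np.median(z[k&(abs(q[:,0])>70)]),k.sum(),r)
    # all points above 8: outline
    k=(z-zt>8)&(abs(q[:,0])<105)&(abs(q[:,1])<55)
    r=cv2.minAreaRect(w[k][:,:2].astype(np.float32));print(k.sum(),r)
    # clips + deck centres in charger frame
    for lo,hi in((32,42),(92,108)):
        k=(z-zt>lo)&(z-zt<hi)&(abs(q[:,0])<80)&(abs(q[:,1])<45)
        if lo<50: print('deck',cv2.minAreaRect(w[k][:,:2].astype(np.float32)),np.median(z[k])-zt)
        else:
            A=w[k&(q[:,0]<0)];B=w[k&(q[:,0]>0)]
            if len(A) and len(B): 
                A,B=A.mean(0),B.mean(0);print('clips',A,B,(A+B)/2,np.degrees(np.arctan2(*(B-A)[1::-1])))
    # contacts gold
    hsv=cv2.cvtColor(p,cv2.COLOR_BGR2HSV)[b:e,a:c].reshape(-1,3)
    g=(hsv[:,0]>12)&(hsv[:,0]<28)&(hsv[:,1]>140)&(hsv[:,2]>110)&(abs(q[:,0])<60)
    for s in(-1,1):
        kk=g&(q[:,0]*s>0);print('contact',kk.sum(),np.median(w[kk],0),np.percentile(z[kk]-zt,[10,50,90]))
```

```text
top 1.6649798267204687 13.411077277072877 844 ((528.3576049804688, 183.15841674804688), (189.35484313964844, 90.15089416503906), 21.936649322509766)
2018 ((528.3576049804688, 183.15841674804688), (189.35484313964844, 90.15089416503906), 21.936649322509766)
deck ((528.474853515625, 183.2372589111328), (148.05360412597656, 58.003746032714844), 22.020666122436523) 36.373071055379455
clips [471.2730955  159.32068523  99.01329435] [585.38204104 205.89361653  98.24195121] [528.32756827 182.60715088  98.62762278] 22.20255378233802
contact 20 [502.78889671 174.52765229  56.01974857] [49.86815577 54.35476874 57.38587362]
contact 17 [550.07832657 193.0862532   57.12270174] [52.06954673 55.45772191 57.04429758]
scene 0.6818186342924264 12.507864150565638 747 ((529.3243408203125, 182.74295043945312), (193.6424560546875, 93.07427978515625), 21.915203094482422)
1834 ((529.3243408203125, 182.74295043945312), (193.6424560546875, 93.07427978515625), 21.915203094482422)
deck ((529.339599609375, 181.381591796875), (150.18841552734375, 59.60509490966797), 22.61347198486328) 36.462953728133925
clips [472.17835798 159.64556632  96.96436466] [587.27644741 205.75580638  97.32925603] [529.7274027  182.70068635  97.14681034] 21.83187361182514
contact 9 [503.39790016 173.78803088  55.54661232] [54.14085198 54.86479369 55.74890137]
contact 11 [552.49772275 191.75108147  55.67517516] [53.29988784 54.99335652 56.23174575]
```

Measured positions:
- Pack centre is about (537.7, -324), yaw 5.5°.
- Charger centre is about (528.5, 183), yaw 22°.
- Lift is about 8. The contacts, deck and clip tops all agree.

Now I'll move over the pack.

Request:
servo_tool --rows '[[[3,2.7,0,0,0,-2.2,1],[6,5.4,0,0,0,-4.4,1],[9,8,0,0,0,-6.6,1],[12,10.7,0,0,0,-8.8,1],[15,13.4,0,0,0,-11,1],[18,16,0,0,0,-13.2,1],[21,18.7,0,0,0,-15.4,1],[24,21.4,0,0,0,-17.6,1],[27.1,24.1,-3,0,0,-19.75,1],[27.1,24.1,-6,0,0,-19.75,1],[27.1,24.1,-9,0,0,-19.75,1],[27.1,24.1,-12,0,0,-19.75,1],[27.1,24.1,-15,0,0,-19.75,1],[27.1,24.1,-15,0,0,-19.75,1],[27.1,24.1,-15,0,0,-19.75,1],[27.1,24.1,-15,0,0,-19.75,1]]]' --force 80

```text
time_s: 2.1
eef_pos: [538.6, -324.5, 99.1]
orientation: [180.0, -0.2, 5.5]
wrist_force: [0.8, -0.0, 0.2]
opening: 1.003
```

Run:
```python
from h import *
p,d=grab('scene','s1');q,_=grab('top','t1')
for i in range(3):
    o=get_obs();print(o['time_s'],o['eef_pos'],o['orientation'],o['wrist_force'],o['opening'],o['joint_positions'])
A=cv2.resize(p[140:300,40:240],(640,512));B=cv2.resize(q[150:300,330:480],(500,500))
cv2.imwrite('pics/c1.png',cv2.resize(np.hstack([A[:500],B]),(800,350)))
```

```text
2.2 [ 538.42106171 -324.30382467   98.87675367] [-1.79992847e+02 -1.42530905e-01  5.50721845e+00] [-0.37814371  0.30709721  1.18404842] 1.0010536920105064 [-37.502903    21.96269777  97.72325546   0.11804961  60.21475479
  46.93131721]
2.2 [ 538.42106171 -324.30382467   98.87675367] [-1.79992847e+02 -1.42530905e-01  5.50721845e+00] [-0.37814371  0.30709721  1.18404842] 1.0010536920105064 [-37.502903    21.96269777  97.72325546   0.11804961  60.21475479
  46.93131721]
2.2 [ 538.42106171 -324.30382467   98.87675367] [-1.79992847e+02 -1.42530905e-01  5.50721845e+00] [-0.37814371  0.30709721  1.18404842] 1.0010536920105064 [-37.502903    21.96269777  97.72325546   0.11804961  60.21475479
  46.93131721]
```

View pics/c1.png

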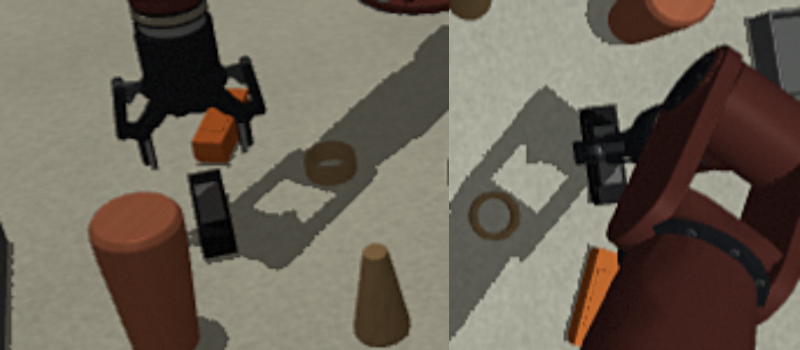

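The open gripper stands squarely over the long pack, fingers either side of its width (left crop about (215,210)), and nothing is near the fingers. I'll descend and grip.

Request:
servo_tool --rows '[[[0,0,-1.5,0,0,0,1],[0,0,-3,0,0,0,1],[0,0,-4.5,0,0,0,1],[0,0,-6,0,0,0,1],[0,0,-7,0,0,0,1],[0,0,-7.5,0,0,0,1],[0,0,-7.5,0,0,0,1],[0,0,-7.5,0,0,0,-1],[0,0,-7.5,0,0,0,-1],[0,0,-7.5,0,0,0,-1],[0,0,-7.5,0,0,0,-1],[0,0,-7.5,0,0,0,-1],[0,0,-7.5,0,0,0,-1],[0,0,-7.5,0,0,0,-1],[0,0,-7.5,0,0,0,-1]]]' --force 90

```text
time_s: 4.08
eef_pos: [539.1, -324.8, 24.8]
orientation: [179.9, -0.2, 5.5]
wrist_force: [0.6, -0.9, 3.8]
opening: 0.407
```

Request:
servo_tool --rows '[[[0,0,0.5,0,0,0,-1],[0,0,1.5,0,0,0,-1],[0,0,3.5,0,0,0,-1],[0,0,6,0,0,0,-1],[0,0,9,0,0,0,-1],[0,0,12,0,0,0,-1],[0,0,15,0,0,0,-1],[0,0,17.5,0,0,0,-1],[0,0,17.5,0,0,0,-1],[0,0,17.5,0,0,0,-1]]]'

```text
time_s: 5.32
eef_pos: [538.5, -324.4, 199.2]
orientation: [180.0, -0.2, 5.5]
wrist_force: [0.0, 0.2, -3.8]
opening: 0.406
```

Run:
```python
from h import *
p,d=grab('scene','s2');q,_=grab('top','t2')
o=get_obs();print(o['time_s'],o['eef_pos'],o['orientation'],o['wrist_force'],o['wrist_torque'],o['opening'])
cv2.imwrite('pics/c2.png',np.hstack([cv2.resize(p[40:240,40:240],(400,400)),cv2.resize(q[150:300,330:480],(400,400))]))
```

```text
5.425 [ 538.04838798 -324.02751321  197.86381856] [-1.79922858e+02 -6.98642438e-02  5.50152523e+00] [-0.47850418  0.40696737 -2.40595575] [0.01958803 0.0004648  0.003126  ] 0.4042059581082632
```

View pics/c2.png

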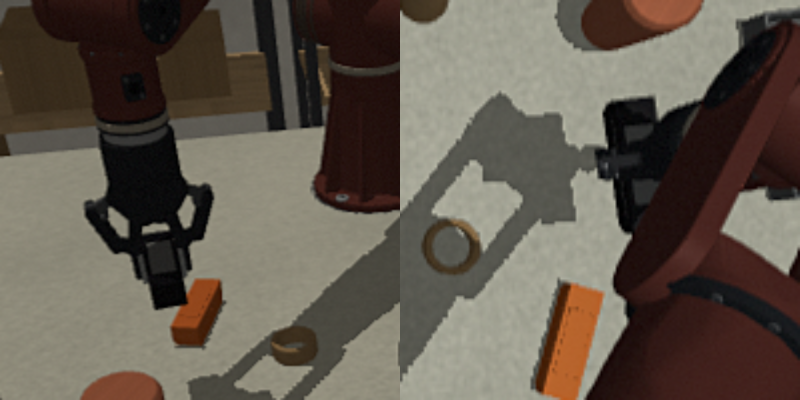

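The pack is held level at about (160,275) in the left crop. I'll carry it over the charger.

Request:
servo_tool --rows '[[[-0.05,1.5,0,0,0,0.6,-1],[-0.1,4.5,0,0,0,1.6,-1],[-0.2,8.5,0,0,0,3,-1],[-0.25,12.5,0,0,0,4.2,-1],[-0.3,16.5,0,0,0,5.5,-1],[-0.4,20.5,0,0,0,6.8,-1],[-0.5,24.5,0,0,0,8.1,-1],[-0.55,28.5,0,0,0,9.4,-1],[-0.6,32.5,0,0,0,10.7,-1],[-0.7,36.5,0,0,0,12,-1],[-0.8,40.5,0,0,0,13.3,-1],[-0.85,44.5,0,0,0,14.6,-1],[-0.9,48,0,0,0,15.7,-1],[-0.95,50,0,0,0,16.4,-1],[-0.95,50.7,0,0,0,16.5,-1],[-0.95,50.7,-2,0,0,16.5,-1],[-0.95,50.7,-4,0,0,16.5,-1],[-0.95,50.7,-4,0,0,16.5,-1],[-0.95,50.7,-4,0,0,16.5,-1]]]'

```text
time_s: 7.8
eef_pos: [529.0, 182.4, 158.4]
orientation: [-179.9, -0.1, 22.0]
wrist_force: [-0.0, -0.1, -1.6]
opening: 0.406
```

Run:
```python
from h import *
p,d=grab('scene','s3');q,e=grab('top','t3')
o=get_obs();print(o['time_s'],o['eef_pos'],o['orientation'],o['wrist_force'],o['wrist_torque'],o['opening'],o['joint_positions'])
cv2.imwrite('pics/c3.png',np.hstack([cv2.resize(p[60:260,240:440],(400,400)),cv2.resize(q[150:300,150:300],(400,400))]))
```

```text
7.9 [529.5293055  182.80347041 159.14955978] [-179.94995914   -0.19517878   21.97179737] [ 0.72471856  0.13647973 -2.40562392] [-0.00356434 -0.02699728  0.00370334] 0.4020951379131125 [1.18241235e+01 9.86909635e+00 1.05632311e+02 9.28167020e-02
 6.43153130e+01 7.98121462e+01]
```

View pics/c3.png

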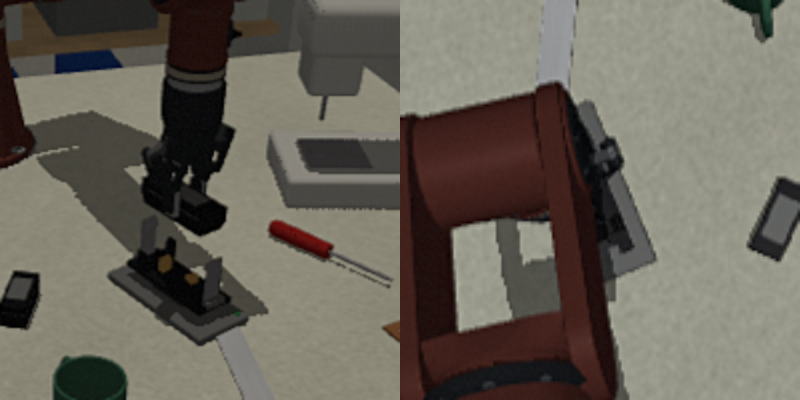

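The pack hangs above the cradle and is aligned to it. I'll measure the pack against the clips in the same scene frame.

Run:
```python
from h import *
d=np.load('pics/s3.npy');W=world('scene',d)
w=W[120:240,285:375].reshape(-1,3)
th=np.radians(22);R=np.array([[np.cos(th),np.sin(th)],[-np.sin(th),np.cos(th)]])
q=(w[:,:2]-[528.8,183])@R.T;z=w[:,2]
near=(abs(q[:,1])<50)&(abs(q[:,0])<110)
for lo in range(80,176,5):
    k=near&(z>lo)&(z<lo+5)
    if k.sum()>2: print(lo,k.sum(),'u',np.percentile(q[k,0],[0,3,97,100]).round(1),'v',np.percentile(q[k,1],[0,3,97,100]).round(1))
# end face +u and side face -v fits
k=near&(z>148)&(z<165)
for nm,kk in(('end',k&(q[:,0]>45)&(abs(q[:,1])<14)),('side',k&(abs(q[:,0])<50)&(q[:,1]<-8))):
    if kk.sum(): 
        X=q[kk]; print(nm,kk.sum(),np.median(X,0), np.polyfit(X[:,1-0] if nm=='end' else X[:,0], X[:,0] if nm=='end' else X[:,1],1))
# corner top points
for s in(-1,1):
    k=near&(z>90)&(z<103)&(q[:,0]*s>50)&(abs(q[:,1])<20)
    print('clip',s,k.sum(),q[k].mean(0),np.percentile(q[k,0],[0,50,100]),'v',q[k,1].min(),q[k,1].max(),z[k].max())
k=near&(z<16)&(z>9);print('plate',cv2.minAreaRect(w[k][:,:2].astype(np.float32)))
k=near&(z>130)&(z<172)&(abs(q[:,1])<22);print('pack',cv2.minAreaRect(q[k].astype(np.float32)),z[k].min(),z[k].max())
```

```text
80 20 u [-66.9 -66.5  64.6  64.6] v [-12.3 -12.   11.4  15.3]
85 22 u [-66.8 -64.   65.3  66. ] v [-13.1 -12.6   9.6  11.2]
90 32 u [-65.9 -63.2  65.1  66.1] v [-12.6 -12.3   9.9  11.1]
95 38 u [-67.1 -66.8  64.9  65.2] v [-13.6 -13.   11.7  13.2]
100 3 u [-61.3 -54.   64.5  64.8] v [-12.8 -12.6   4.5   5.3]
130 10 u [-27.8 -26.2  46.7  49.3] v [-19.4 -19.4 -16.6 -16.6]
135 54 u [-59.3 -54.6  52.4  52.5] v [-21.9 -21.   11.5  15.5]
140 54 u [-60.2 -51.7  55.9  56.8] v [-25.2 -23.4   7.3  10.4]
145 67 u [-64.1 -58.2  57.2  58.2] v [-29.7 -27.1  12.9  16.3]
150 68 u [-59.3 -54.3  59.9  60.5] v [-32.8 -30.8  11.1  16.9]
155 76 u [-61.1 -58.5  58.9  60. ] v [-34.6 -32.7  12.4  18.8]
160 69 u [-60.3 -53.5  59.3  61.4] v [-33.6 -33.2  13.8  28.5]
165 238 u [-60.5 -50.3  58.9  60.7] v [-33.1 -31.2  16.7  26.8]
170 54 u [-59.4 -29.7  47.   48.5] v [-34.6 -33.3  23.   26.5]
175 30 u [-7.6 -7.2 12.6 12.8] v [-33.4 -32.9  22.4  22.9]
end 44 [5.75412923e+01 5.61130006e-02] [1.15080862e-02 5.76247678e+01]
side 152 [  8.92238954 -20.17189496] [ 1.01467984e-03 -2.18947693e+01]
clip -1 38 [-61.37152227  -0.10002492] [-67.14381729 -61.31228785 -56.58716542] v -13.20076828437957 13.245988289834843 100.6588948947059
clip 1 35 [62.71543791 -1.40118457] [58.08824919 62.78824883 66.08070698] v -13.583442800302823 11.572684962668617 100.15836329951492
plate ((530.2318115234375, 181.7139129638672), (190.1116943359375, 92.54780578613281), 21.964130401611328)
pack ((-1.692108154296875, -0.6115226745605469), (124.78903198242188, 42.6298942565918), 0.07671502977609634) 132.84683235317812 171.7937986792731
```

The pack sits about 0.8 mm short along the cradle. I'll correct that while lowering to just above the spreading zone.

Request:
servo_tool --rows '[[[0.08,0,-0.8,0,0,0,-1],[0.08,0,-1.6,0,0,0,-1],[0.08,0,-2.4,0,0,0,-1],[0.08,0,-3.2,0,0,0,-1],[0.08,0,-4,0,0,0,-1],[0.08,0,-4.6,0,0,0,-1],[0.08,0,-4.6,0,0,0,-1],[0.08,0,-4.6,0,0,0,-1],[0.08,0,-4.6,0,0,0,-1]]]'

```text
time_s: 9.02
eef_pos: [530.7, 182.9, 113.6]
orientation: [-180.0, -0.2, 22.0]
wrist_force: [-0.7, -0.4, -2.3]
opening: 0.403
```

```bash
cat > look.py <<'E'
from h import *
import sys
t=sys.argv[1]
p,d=grab('scene','s'+t)
o=get_obs();print(o['time_s'],o['eef_pos'].round(2),o['orientation'].round(2),o['wrist_force'].round(2),o['wrist_torque'].round(3),o['opening'].round(3))
cv2.imwrite(f'pics/c{t}.png',cv2.resize(p[130:250,270:390],(600,600),interpolation=2))
E
python3 look.py 4
```

```text
Traceback (most recent call last):
  File "look.py", line 5, in <module>
    o=get_obs();print(o['time_s'],o['eef_pos'].round(2),o['orientation'].round(2),o['wrist_force'].round(2),o['wrist_torque'].round(3),o['opening'].round(3))
                                                                                                                                       ^^^^^^^^^^^^^^^^^^
AttributeError: 'float' object has no attribute 'round'
```

```bash
sed -i "s/o\['opening'\].round(3)/round(o['opening'],3)/" look.py; python3 look.py 5
python3 - <<'E'
from h import *
W=world('scene',np.load('pics/s5.npy'))
w=W[130:240,285:375].reshape(-1,3)
th=np.radians(22);R=np.array([[np.cos(th),np.sin(th)],[-np.sin(th),np.cos(th)]])
q=(w[:,:2]-[528.8,183])@R.T;z=w[:,2]
near=(abs(q[:,1])<50)&(abs(q[:,0])<110)
for lo in range(75,135,5):
    k=near&(z>lo)&(z<lo+5)
    if k.sum()>2: print(lo,k.sum(),'u',np.percentile(q[k,0],[0,3,97,100]).round(1),'v',np.percentile(q[k,1],[0,3,97,100]).round(1))
E
```

```text
9.125 [530.64 182.86 113.56] [-179.96   -0.24   21.97] [ 0.26  0.03 -2.13] [0.036 0.004 0.01 ] 0.404
75 16 u [-67.9 -66.4  65.4  65.5] v [-12.1 -12.    9.7  10.1]
80 13 u [-69.7 -68.3  65.3  65.4] v [-12.7 -12.6  12.4  13.5]
85 24 u [-65.8 -50.9  64.9  65.1] v [-19.6 -19.2  10.1  13.3]
90 63 u [-53.2 -49.1  64.6  67. ] v [-21.9 -21.2   9.1  13. ]
95 59 u [-57.3 -50.1  64.4  67.4] v [-25.1 -22.3  10.2  15. ]
100 67 u [-59.1 -56.4  63.4  64.5] v [-29.2 -26.7   9.6  15.7]
105 64 u [-60.4 -53.1  60.1  60.6] v [-33.4 -30.5   9.2  15.3]
110 67 u [-59.7 -54.9  61.2  62.3] v [-34.9 -31.8  13.   28.5]
115 76 u [-59.1 -54.4  61.4  62.4] v [-35.2 -31.4  14.5  29.2]
120 218 u [-61.5 -50.7  59.4  62.2] v [-35.8 -31.1  16.6  21.1]
125 67 u [-51.5  -7.4  52.5  59. ] v [-32.  -31.2  24.7  28. ]
130 23 u [-6.3 -3.1 12.5 12.6] v [-34.4 -34.4  22.2  24.6]
```

View pics/c5.png

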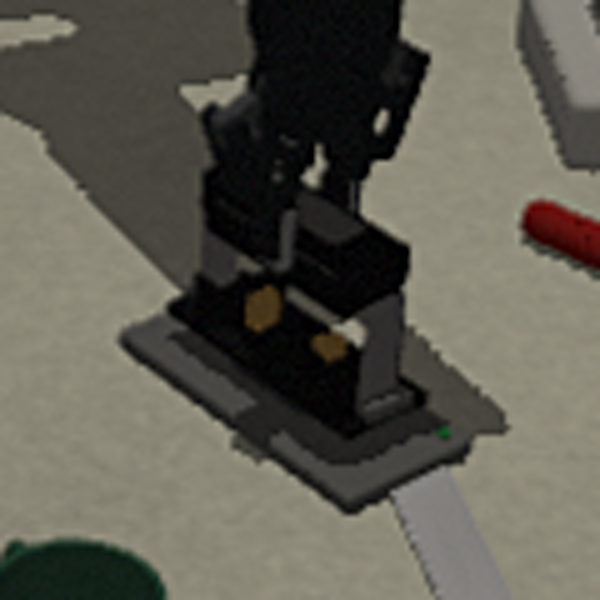

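The pack is centred between the clips (far end about (405,270), near end about (210,210)), with its underside just inside the lead-ins. Stepping down under force watch.

Request:
servo_tool --rows '[[[0,0,-0.2,0,0,0,-1],[0,0,-0.4,0,0,0,-1],[0,0,-0.6,0,0,0,-1],[0,0,-0.8,0,0,0,-1],[0,0,-0.8,0,0,0,-1]]]'

```text
time_s: 9.75
eef_pos: [530.3, 182.7, 105.6]
orientation: [-180.0, -0.2, 22.0]
wrist_force: [-2.2, -1.8, 0.0]
opening: 0.407
```

Request:
servo_tool --rows '[[[-0.05,-0.02,-0.15,0,0,0,-1],[-0.05,-0.02,-0.3,0,0,0,-1],[-0.05,-0.02,-0.3,0,0,0,-1]]]'

```text
time_s: 10.12
eef_pos: [531.0, 182.8, 103.8]
orientation: [-180.0, -0.3, 22.0]
wrist_force: [-2.9, -0.8, 4.3]
opening: 0.402
```

Request:
servo_tool --rows '[[[-0.1,-0.04,-0.1,0,0,0,-1],[-0.1,-0.04,-0.2,0,0,0,-1],[-0.1,-0.04,-0.2,0,0,0,-1]]]'

```text
time_s: 10.5
eef_pos: [531.3, 182.8, 103.2]
orientation: [-180.0, -0.5, 22.0]
wrist_force: [-1.9, -0.5, 6.1]
opening: 0.4
```

```bash
python3 look.py 6
```

```text
10.55 [531.28 182.85 103.13] [-179.99   -0.52   21.97] [-1.64 -0.42  5.54] [-0.005  0.257 -0.071] 0.404
```

View pics/c6.png

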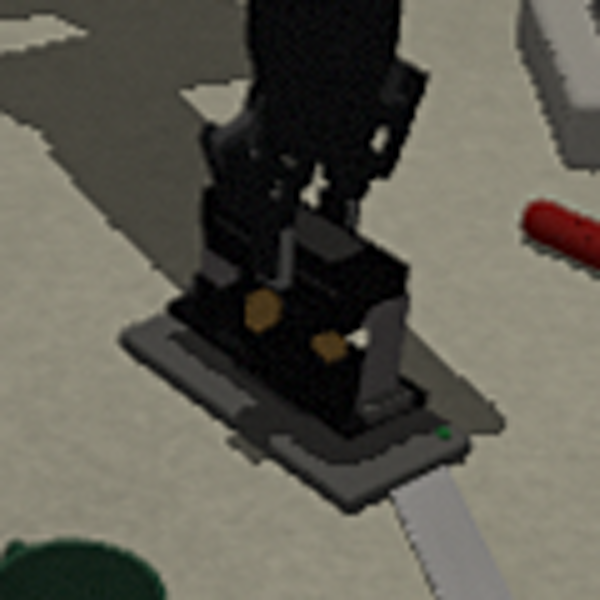

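Request:
servo_tool --rows '[[[-0.05,0,-0.1,0,0.1,0,-1],[-0.1,0,-0.2,0,0.2,0,-1],[-0.1,0,-0.3,0,0.3,0,-1],[-0.1,0,-0.3,0,0.3,0,-1]]]'

```text
time_s: 11.05
eef_pos: [531.8, 183.1, 101.7]
orientation: [-179.9, -0.4, 22.0]
wrist_force: [-2.5, -1.0, 7.9]
opening: 0.408
```

Request:
servo_tool --rows '[[[-0.15,-0.06,-0.1,0,0.15,0,-1],[-0.25,-0.1,-0.2,0,0.3,0,-1],[-0.25,-0.1,-0.3,0,0.3,0,-1],[-0.25,-0.1,-0.3,0,0.3,0,-1]]]'

```text
time_s: 11.55
eef_pos: [531.4, 182.7, 100.7]
orientation: [-179.8, -0.4, 22.0]
wrist_force: [-1.7, -0.3, 8.0]
opening: 0.404
```

```bash
python3 look.py 7;python3 - <<'E'
from h import *
W=world('scene',np.load('pics/s7.npy'))
w=W[130:240,285:375].reshape(-1,3)
th=np.radians(22);R=np.array([[np.cos(th),np.sin(th)],[-np.sin(th),np.cos(th)]])
q=(w[:,:2]-[528.8,183])@R.T;z=w[:,2]
near=(abs(q[:,1])<50)&(abs(q[:,0])<110)
for lo in range(55,125,5):
    k=near&(z>lo)&(z<lo+5)
    if k.sum()>2: print(lo,k.sum(),'u',np.percentile(q[k,0],[0,3,97,100]).round(1),'v',np.percentile(q[k,1],[0,3,97,100]).round(1))
E
```

```text
11.6 [531.39 182.65 100.72] [-179.84   -0.43   21.97] [-2.35 -0.46  8.27] [0.024 0.205 0.002] 0.402
55 45 u [-65.  -63.9  66.2  66.2] v [-29.8 -29.3   6.7   8.1]
60 31 u [-64.2 -64.1  67.1  68.1] v [-30.7 -29.7   9.   11.3]
65 25 u [-64.7 -55.3  67.4  68.1] v [-30.1 -29.9  12.1  12.8]
70 14 u [-64.8 -39.4  68.   68.5] v [-16.8 -16.2   9.6  11. ]
75 40 u [-62.8 -49.2  67.6  68.5] v [-22.6 -21.    6.3   9.5]
80 62 u [-59.3 -52.7  69.3  69.7] v [-25.  -23.5   7.   14.5]
85 60 u [-56.5 -51.7  67.3  67.4] v [-25.8 -24.2   9.2  14.3]
90 64 u [-58.4 -55.1  68.2  68.9] v [-32.1 -31.5   8.1  12.3]
95 74 u [-57.7 -46.8  68.9  70.1] v [-33.7 -32.2   9.   15.4]
100 75 u [-59.4 -53.4  65.8  68.3] v [-33.4 -32.9  10.   25. ]
105 101 u [-59.6 -52.8  61.9  62.5] v [-34.6 -33.2  16.1  22.5]
110 194 u [-58.  -10.7  59.8  62.6] v [-33.9 -30.7  16.8  28.1]
115 28 u [-10.   -6.9  14.   14.7] v [-33.4 -33.   27.1  31.1]
120 26 u [-9.5 -6.3 14.3 14.3] v [-34.  -32.9  22.2  23.4]
```

View pics/c7.png

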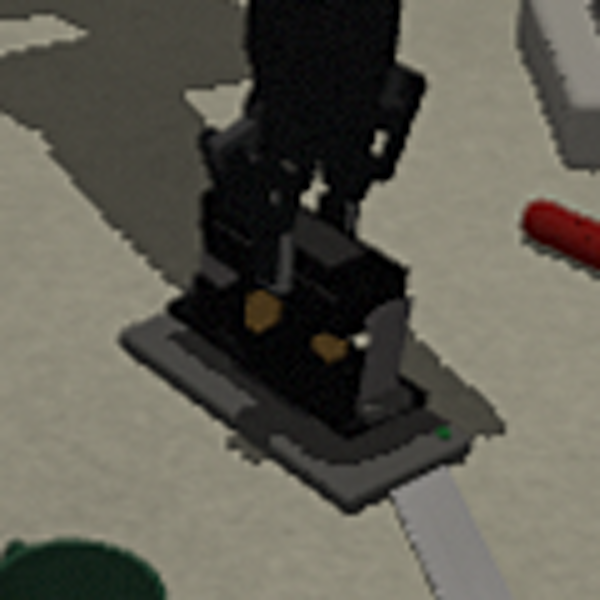

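The far clip has spread about 4 mm and the near one hardly at all, so the pack lies slightly toward +u. I'll nudge it back and continue.

Request:
servo_tool --rows '[[[-0.15,-0.06,-0.1,0,0.1,0,-1],[-0.3,-0.1,-0.2,0,0.2,0,-1],[-0.35,-0.12,-0.3,0,0.3,0,-1],[-0.35,-0.12,-0.4,0,0.3,0,-1],[-0.35,-0.12,-0.4,0,0.3,0,-1]]]'

```text
time_s: 12.22
eef_pos: [530.6, 182.1, 99.2]
orientation: [-179.8, -0.5, 22.0]
wrist_force: [0.1, 0.9, 9.7]
opening: 0.399
```

Lateral force is now balanced. Continuing down.

Request:
servo_tool --rows '[[[-0.1,0,-0.15,0,0.1,0,-1],[-0.2,0,-0.3,0,0.2,0,-1],[-0.2,0,-0.4,0,0.4,0,-1],[-0.2,0,-0.5,0,0.4,0,-1],[-0.2,0,-0.5,0,0.4,0,-1]]]'

```text
time_s: 12.85
eef_pos: [528.7, 182.0, 93.7]
orientation: [-179.6, -0.1, 22.0]
wrist_force: [1.7, 0.2, 1.4]
opening: 0.403
```

Request:
servo_tool --rows '[[[0.05,0.02,-0.2,0,0,0,-1],[0.1,0.03,-0.4,0,0,0,-1],[0.1,0.03,-0.6,0,0,0,-1],[0.1,0.03,-0.8,0,0,0,-1],[0.1,0.03,-0.8,0,0,0,-1]]]'

```text
time_s: 13.48
eef_pos: [529.3, 182.2, 85.2]
orientation: [-179.6, -0.1, 22.0]
wrist_force: [0.8, 0.6, -0.3]
opening: 0.403
```

```bash
python3 look.py 8
```

```text
13.525 [529.31 182.22  85.21] [-1.7964e+02 -1.0000e-01  2.1960e+01] [-0.27  0.09 -0.  ] [ 0.018 -0.056 -0.023] 0.403
```

View pics/c8.png

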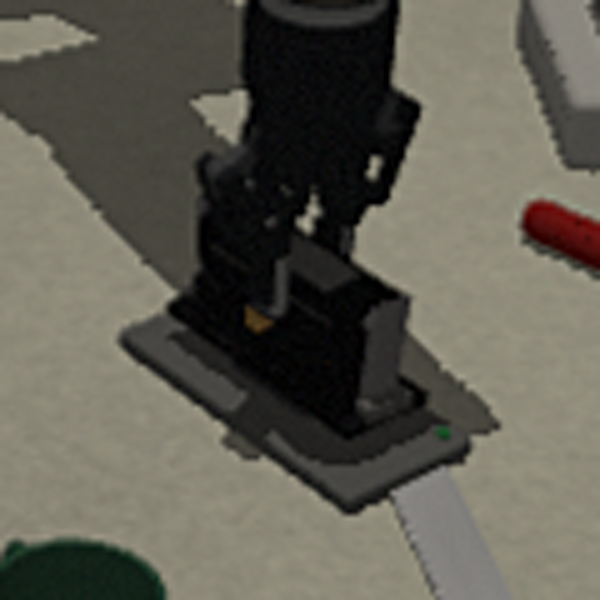

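Request:
servo_tool --rows '[[[0,0,-0.15,0,0,0,-1],[0,0,-0.3,0,0,0,-1],[0,0,-0.45,-0.2,0,0,-1],[0,0,-0.6,-0.3,0,0,-1],[0,0,-0.6,-0.3,0,0,-1]]]'

```text
time_s: 14.15
eef_pos: [529.5, 182.3, 79.2]
orientation: [-179.9, -0.0, 22.0]
wrist_force: [1.2, -0.6, 1.1]
opening: 0.402
```

Request:
servo_tool --rows '[[[0,0,-0.1,0,0,0,-1],[0,0,-0.2,0,0,0,-1],[0,0,-0.25,0,0,0,-1],[0,0,-0.25,0,0,0,-1]]]'

```text
time_s: 14.65
eef_pos: [529.5, 182.3, 76.4]
orientation: [-179.9, -0.0, 22.0]
wrist_force: [1.0, 1.1, 0.1]
opening: 0.404
```

```bash
python3 look.py 9
cat > clips.py <<'E'
from h import *
import sys
W=world('scene',np.load(f'pics/s{sys.argv[1]}.npy'))
w=W[130:240,285:375].reshape(-1,3)
th=np.radians(22);R=np.array([[np.cos(th),np.sin(th)],[-np.sin(th),np.cos(th)]])
q=(w[:,:2]-[528.8,183])@R.T;z=w[:,2]
near=(abs(q[:,1])<14)&(abs(q[:,0])<110)
for lo in range(55,110,5):
    k=near&(z>lo)&(z<lo+5)
    if k.sum()>2: print(lo,k.sum(),'u',np.percentile(q[k,0],[0,3,97,100]).round(1),'v',np.percentile(q[k,1],[0,100]).round(1))
k=near&(z>95)&(abs(q[:,0])>50);print('top',z[k&(z<103)].max() if k.any() else None)
k=(abs(q[:,0])<55)&(abs(q[:,1])<16)&(abs(q[:,0])>20)&(z>75)&(z<95);print('pack top z',np.median(z[k&(abs(z-86)<6)]))
E
python3 clips.py 9
```

```text
14.7 [529.51 182.26  76.4 ] [-1.7992e+02 -2.0000e-02  2.1960e+01] [ 0.96  0.11 -0.44] [ 0.111 -0.352 -0.046] 0.405
55 11 u [52.  52.4 66.3 67.1] v [-10.1   8.3]
60 14 u [55.7 57.9 64.9 64.9] v [-10.5  12. ]
65 17 u [57.9 58.  64.6 64.7] v [-12.7  12.4]
70 8 u [57.8 58.1 65.  65.2] v [-12.3   9.5]
75 19 u [55.7 55.8 66.1 66.5] v [-13.6  11. ]
80 26 u [-12.4  -9.9  63.5  63.8] v [-13.7  13.6]
85 135 u [-68.4 -30.5  63.4  64.9] v [-14.   13.9]
90 19 u [-7.  -6.2 64.6 64.8] v [-12.4  13.8]
95 13 u [58.5 58.7 64.8 65.3] v [-12.6  11.1]
100 4 u [61.8 61.9 64.6 64.7] v [-11.6   9.9]
top 100.6648548105187
pack top z 86.72505282379109
```

View pics/c9.png

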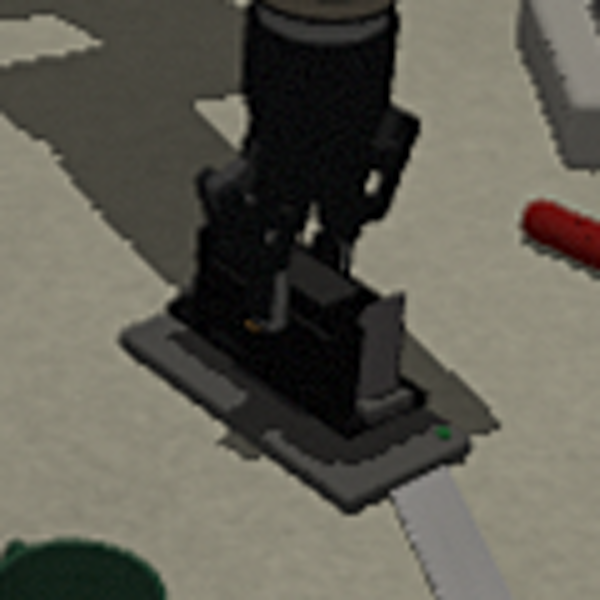

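The far clip has snapped (back to u≈65, top visible at (400,300)). The near clip is hidden and a moment remains. I'll go a hair further.

Request:
servo_tool --rows '[[[0,0,-0.05,0,0,0,-1],[0,0,-0.1,0,0,0,-1],[0,0,-0.1,0,0,0,-1]]]'

```text
time_s: 15.08
eef_pos: [529.5, 182.3, 75.5]
orientation: [-179.9, -0.0, 22.0]
wrist_force: [1.2, -0.9, 2.2]
opening: 0.406
```

```bash
python3 look.py 10;python3 clips.py 10
```

```text
15.125 [529.54 182.28  75.51] [-1.7993e+02 -2.0000e-02  2.1960e+01] [1.03 0.47 2.14] [ 0.097 -0.199  0.007] 0.405
55 12 u [53.8 54.4 65.6 66.2] v [-12.8   8.5]
60 16 u [55.6 56.1 65.6 66.3] v [-13.4  10.6]
65 14 u [57.9 59.1 64.5 64.5] v [-12.7  10.7]
70 15 u [57.9 58.  64.3 64.3] v [-12.4  12.5]
75 12 u [55.9 56.2 63.7 63.8] v [-12.6   7.1]
80 56 u [-34.6  -7.   65.9  66.9] v [-13.   13.9]
85 100 u [-68.2 -17.8  64.1  64.5] v [-13.8  13.3]
90 18 u [-5.9 -2.6 65.7 66.5] v [-11.4  13.9]
95 16 u [60.4 60.4 64.9 65. ] v [-11.5  12. ]
100 3 u [62.  62.1 64.8 64.8] v [-11.4   5.2]
top 100.29282698654094
pack top z 85.39253742849758
```

Run:
```python
from h import *
th=np.radians(22);R=np.array([[np.cos(th),np.sin(th)],[-np.sin(th),np.cos(th)]])
for n in '7','8','9','10':
    W=world('scene',np.load(f'pics/s{n}.npy'));q=(W[...,:2]-[528.8,183])@R.T;z=W[...,2]
    k=(q[...,0]<-50)&(q[...,0]>-85)&(abs(q[...,1])<20)&(z>45)&(z<104)
    for v,u in np.argwhere(k)[::2]: print(n,u,v,q[v,u].round(1),z[v,u].round(1))
grab('top','t10')
p=cv2.imread('pics/t10.png');cv2.imwrite('pics/ct10.png',cv2.resize(p[170:270,170:270],(600,600),interpolation=2))
```

```text
7 310 170 [-59.4 -18.1] 103.4
7 310 172 [-57.7 -19.2] 98.5
7 310 173 [-58.4 -18.4] 94.8
7 311 174 [-54.8 -17.8] 93.2
7 310 176 [-59.3 -16.9] 84.4
7 310 177 [-56.  -19.7] 83.9
7 310 178 [-62.8 -13.3] 75.0
7 310 179 [-64.8 -11.2] 70.0
7 310 181 [-64.1 -11.5] 64.1
7 312 181 [-63.4  -4.8] 62.0
7 311 182 [-64.2  -7.5] 59.4
7 313 182 [-62.9  -1.4] 57.8
7 311 183 [-63.3  -8. ] 56.8
7 313 183 [-63.9  -0.2] 53.6
7 315 183 [-61.1   4.7] 53.2
7 311 184 [-62.8  -8.3] 54.0
7 313 184 [-62.6  -1.1] 51.3
7 315 184 [-65.2   8.7] 46.3
7 311 185 [-65.3  -5.8] 48.4
7 313 185 [-65.1   1.4] 45.9
7 315 185 [-60.    4.2] 47.4
7 315 186 [-51.3  -3.6] 51.7
7 314 187 [-52.1  -6.3] 49.1
8 309 169 [-71.4 -11.1] 98.2
8 309 170 [-71.9 -10.4] 94.6
8 309 171 [-71.3 -10.8] 91.9
8 309 172 [-68.5 -13.1] 91.0
8 311 172 [-61.4 -12.3] 94.2
8 310 173 [-58.2 -18.5] 94.9
8 309 174 [-60.9 -19.5] 90.8
8 311 174 [-53.  -19.4] 94.7
8 309 176 [-60.5 -19.4] 84.7
8 311 176 [-52.4 -19.6] 88.8
8 310 177 [-55.8 -19.9] 84.1
8 310 178 [-55.4 -20. ] 81.2
8 310 179 [-59.5 -16.1] 74.5
8 312 179 [-50.9 -16.7] 79.1
8 310 180 [-57.7 -17.5] 72.8
8 310 181 [-58.5 -16.6] 68.9
8 309 182 [-66.9 -12.4] 59.8
8 309 183 [-66.5 -12.5] 56.9
8 311 183 [-50.3 -19.9] 68.0
8 311 185 [-51.1 -18.7] 60.7
9 310 173 [-68.4  -9.4] 86.6
9 310 175 [-61.5 -15.1] 85.8
9 309 176 [-61.3 -18.7] 84.0
9 311 176 [-55.1 -17.1] 86.6
9 311 177 [-54.1 -17.8] 84.2
9 311 178 [-54.4 -17.3] 80.7
9 311 179 [-52.7 -18.6] 78.9
9 309 181 [-60.2 -18.6] 68.7
9 311 181 [-52.3 -18.5] 72.8
9 310 182 [-56.7 -17.9] 67.1
9 310 183 [-55.7 -18.6] 64.7
9 310 184 [-57.6 -16.7] 59.8
10 310 173 [-68.2  -9.6] 86.8
10 310 175 [-61.1 -15.5] 86.1
10 311 176 [-54.  -18.1] 87.4
10 310 177 [-58.1 -17.8] 82.2
10 309 178 [-60.8 -18.7] 78.0
10 310 179 [-57.  -18.4] 76.7
10 309 180 [-61.4 -17.8] 71.0
10 310 181 [-55.7 -19.1] 71.3
10 309 182 [-59.9 -18.6] 65.7
10 309 183 [-60.4 -18. ] 62.0
10 311 184 [-51.4 -18.7] 63.8
```

View pics/ct10.png

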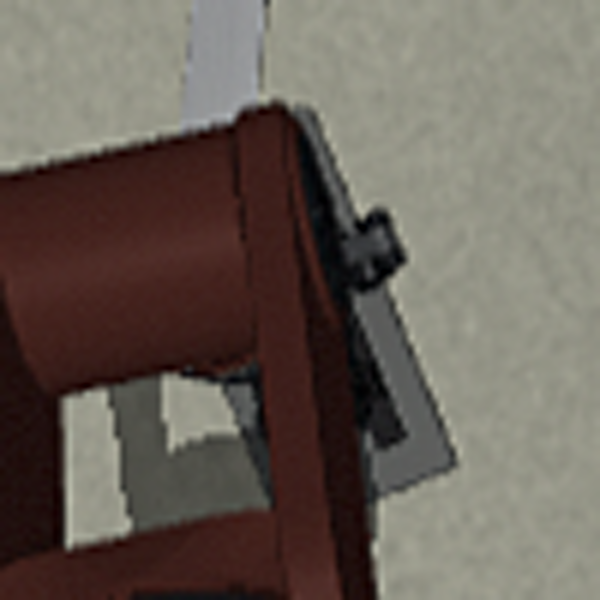

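In frame 8 the near clip's top was at about (309,170), spread to u≈-71. It left that spot in frames 9 and 10, so it has shut too. The net push is about 4.5 N, which is the contacts alone. Releasing.

Request:
servo_tool --rows '[[[0,0,0,0,0,0,0],[0,0,0,0,0,0,0.3],[0,0,0,0,0,0,0.6],[0,0,0,0,0,0,1],[0,0,0,0,0,0,1],[0,0,0,0,0,0,1],[0,0,0,0,0,0,1],[0,0,0,0,0,0,1]]]'

```text
time_s: 16.18
eef_pos: [529.6, 182.3, 75.5]
orientation: [-179.9, -0.0, 22.0]
wrist_force: [0.6, 0.5, 0.3]
opening: 1.0
```

Now up, then aside toward the robot's right for a clear view.

Request:
servo_tool --rows '[[[0,0,1,0,0,0,1],[0,0,2.5,0,0,0,1],[0,0,4.5,0,0,0,1],[0,0,7.5,0,0,0,1],[0,0,10.5,0,0,0,1],[0,0,13.5,0,0,0,1],[0,0,16,0,0,0,1],[0,-4,17,0,0,0,1],[0,-8,17,0,0,0,1],[0,-12,17,0,0,0,1],[0,-16,17,0,0,0,1],[0,-20,17,0,0,0,1],[0,-24,17,0,0,0,1],[0,-28,17,0,0,0,1],[0,-28,17,0,0,0,1],[0,-28,17,0,0,0,1]]]'

```text
time_s: 18.18
eef_pos: [529.6, -97.4, 246.3]
orientation: [-179.9, -0.1, 21.9]
wrist_force: [-0.3, -0.1, -0.5]
opening: 1.001
```

```bash
python3 look.py 11;python3 clips.py 11
python3 - <<'E'
from h import *
p,d=grab('top','t11');W=world('top',d);cv2.imwrite('pics/ct11.png',np.hstack([cv2.resize(p[175:265,180:260],(400,450),interpolation=2),cv2.resize(cv2.imread('pics/c11.png'),(400,450))]))
th=np.radians(22);R=np.array([[np.cos(th),np.sin(th)],[-np.sin(th),np.cos(th)]])
q=(W[...,:2]-[528.5,183])@R.T;z=W[...,2]-1.7
k=(abs(q[...,0])<70)&(abs(q[...,1])<30)&(z>80)&(z<90);print('pack',cv2.minAreaRect(q[k].astype(np.float32)),np.median(z[k]),'plane',np.polyfit(q[k][:,0],z[k],1),np.polyfit(q[k][:,1],z[k],1))
for s in(-1,1):
    k=(q[...,0]*s>50)&(abs(q[...,0])<80)&(abs(q[...,1])<18)&(z>91)&(z<108);print(s,q[k].mean(0),abs(q[k][:,0]).max(),abs(q[k][:,0]).min(),z[k].max())
E
```

```text
18.225 [529.63 -96.98 246.16] [-1.7992e+02 -8.0000e-02  2.1990e+01] [-0.78 -0.3   0.21] [ 0.028  0.007 -0.014] 1.001
55 16 u [52.4 52.8 65.1 65.3] v [-13.4  13. ]
60 11 u [53.2 54.1 63.5 63.7] v [-13.   13.9]
65 11 u [61.  61.2 66.  66. ] v [-12.5  11.3]
70 17 u [56.2 57.3 65.5 65.8] v [-13.7  12. ]
75 11 u [57.1 57.6 64.5 64.6] v [-13.7   9.3]
80 41 u [-67.9 -62.7  64.7  65.8] v [-13.9  13.8]
85 230 u [-65.9 -57.7  63.7  65.4] v [-13.9  13.9]
90 30 u [-65.4 -63.6  65.8  66.2] v [-12.5  12.7]
95 37 u [-66.  -65.9  65.9  66.8] v [-13.1  12.1]
100 6 u [-64.8 -64.3  63.4  63.5] v [-13.5   9.2]
top 101.90369898938275
pack top z 86.48753217411206
pack ((-2.658679962158203, -1.9514942169189453), (36.27994155883789, 124.3907699584961), 89.93517303466797) 85.91000609402015 plane [2.33006885e-03 8.58148311e+01] [1.17968036e-02 8.58408540e+01]
-1 [-61.68126878   0.11700978] 64.921993192958 58.42999152295018 103.58593453546057
1 [61.2875811  -0.45884475] 64.95790748519558 56.64199098605589 101.69768438130647
```

View pics/ct11.png

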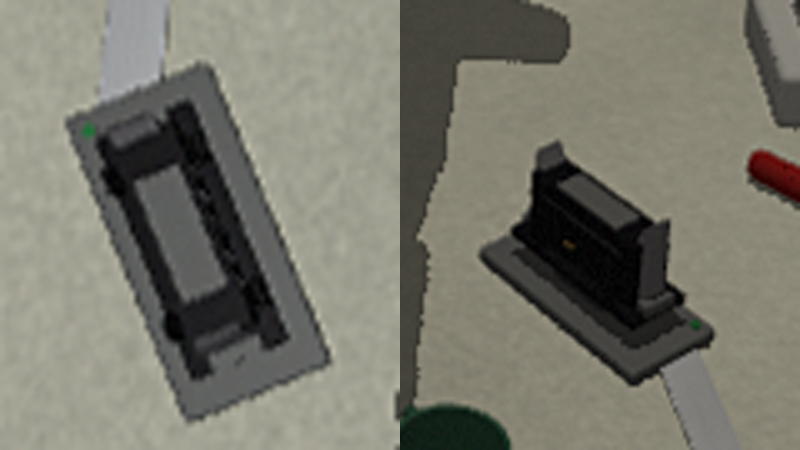

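View pics/s11.png

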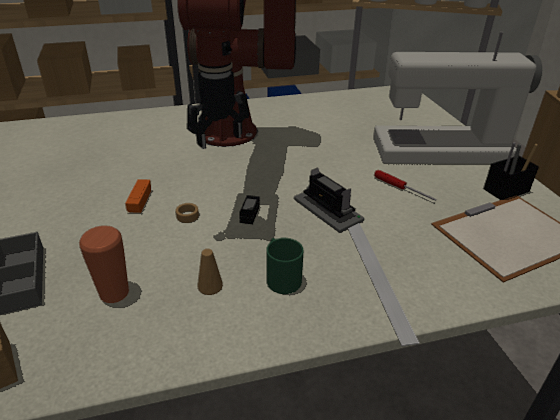

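The pack sits level in the cradle. Both clips are upright over its ends at u = ±61.5, as they were at the start, and the pack top is at 85.9 against an expected 85.5 or so. The other items are where they were. Handing in.

```bash
python3 -c "
from workcell import *
print(close_job())"
```

```text
the job is handed in; nothing more can be done
None
```

I gripped the long pack at 90 N, carried it over the short pack and tape core, and pressed it into the cradle in small force-watched steps. Both clips snapped shut, and I let go and moved the arm clear. The job was handed in at about 18 s of the 53 s allowed; `close_job` reports no verdict.

**Last checks**
- **Clips:** both are back where they were at the start, with their tops at ±61.5 mm from the charger's middle, over the pack's ends.
- **Pack:** it is level to about 0.01 rad and square to the charger. Its top is at about 85.9 mm; a locked pack should be at about 85.5 with my estimated lift of 8 mm.
- **Force:** the net downward push peaked at about 12 N at the wrist readings, and was about 4.5 N after the snap, which is what the contacts alone give.
- **Other things:** they look unmoved in the final picture. I checked this by eye only.

**Doubtful points**
- **Near clip:** the gripper hid it during the snap, so I inferred from depth and force that it had shut. The picture after release confirmed it.
- **Off-centre during the press:** the pack first lay about 1 mm toward the far clip, and I corrected that partway down.
- **Final centring:** the last rectangle fit read about -2.7 and -2.0 mm off centre (about 3.3 mm in all; the limit is 6 mm). The fit came out oversized, 124 by 36 mm, because it caught other edges, so it is probably an overestimate.

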